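Push the block home and lock the two-stage clamp

ROBOT

A 6-joint arm with a two-finger parallel gripper is mounted at the origin on a cart in front of the work surface, level with it; the furniture and walls round the work are solid. World frame = base frame: x ahead of the robot, y to its left, z up, the work surface at z = 0. Lengths are in m, angles in rad, forces in N, time in s.
With the tool pointing down it reaches from about 0.35 to 0.725 m from the base axis. Payload 6 kg.
Tool frame: the origin (TCP) lies at the very end of the fingers, on their centre line; the grasp point (between the pads) lies 19 mm behind it; z points along the fingers, y is the line along which they close (so a half turn about z gives the same grasp; the last joint's range is limited). The gripper opens to 85 mm and grips with 20 to 120 N. Pads are 22 mm wide; open, the fingers measure 114 mm over their backs; the gripper's body (76 mm by 85 mm) begins 54 mm behind the grasp point. The pads swing forward as they close: fully open they stand 13 mm farther back than shut.
Start: joints at [-1.012, 0.04, 0.085, 0, -1.615, -0.334], TCP at [0.134, -0.585, 0.231] pointing down, gripper open.
Joint ranges: [-2.56, 2.56], [-1.29, 2.01], [-1.08, 1.49], [-3.29, 1.98], [-2.81, -0.18], [-2.99, 2.99]. Speed limits (rad/s): [2.57, 2.57, 3.01, 3.14, 3.14, 3.14].

INTERFACE

Orientations are given as a rotation vector (axis times angle).
In Python, from station import arm gives the robot as it stands.
- The arm moves only by the tool arm_command, never from a script. Its argument "series" is a list of rows, each an object with "slide": the shift along the tool's x, y, z in cm, a list of three; "rot": the turn, a rotation vector about the tool's x, y, z in degrees, a list of three; "jaw": the closure, from 0 (fully open) to 1 (shut). In form: [{"slide": [dx, dy, dz], "rot": [rx, ry, rz], "jaw": jaw}, ...]. A call has 1 to 5 rows; each row is the pose to reach, as a shift and turn from the pose commanded when the call began, along the tool's axes at that moment; what a row does not reach only later rows make up. A row lasts 1/12 s, in which the tool goes at most 41.7 mm and 7.16 degrees, less where a joint would pass 70% of its speed; a pose out of reach is approached as far as the arm can. A call with a gripper value outside its range is refused whole. The fingers move at their own pace and stop on an object; the grip force is fixed at half the most. Time passes only in rows, so rows that repeat a pose let the fingers close. It gives the time, the measured TCP pose, the force, the opening and the grip force at its end, in the units of the state.
- arm.state(): the state, without advancing time (a new reading comes with each control period).
- arm.read_camera(name): name is "side" or "top"; returns a dict with "color" (400x640x3 uint8, blue, green, red), "range_z" (400x640 float32, m along the optical axis (not along the pixel's ray), 0 where there is no reading), "fovy" (degrees; the focal length in pixels is half the picture's height over the tangent of half this angle, whatever the lens; pixels are square), "cx", "cy" (the principal point, pixels), "origin" and "rotation" of the camera in the world. Camera axes: x right, y down, z forward; pixel columns grow to the right and rows downward; lengths in m; the calibration is good to about 2 mm. A picture is of the moment at which its call begins.
- arm.job_done(): hands the job in; it is judged then, once.
The state is a dict: "t": time; "qpos": joint angles; "joint_vel": joint speeds; "joint_torque": joint torques, N m; "tool_pos": TCP position; "orientation": TCP orientation; "contact_force": force on the tool from outside, world axes, zero at the start; "torque": the same for the moment, N m; "width": finger opening in m; "gripper_force": force on a finger pad.
Only numpy, scipy, OpenCV 4.12 (cv2) and the standard library are available. Lean on these libraries where they do the work, as an engineer would, in place of code of your own. Each camera call takes 0.05 s, during which the arm holds its last target. There are 200 camera calls.

TASK

With the fingertips, push the drilled steel block along its channel until it is fully home against the end stop of the clamping fixture. Then push the fixture's slide lever away from its open end, past the half-way detent, all the way to its second stop so that the jaw clamps the block. Do not lift or tip the block, leave the other things where they are, and finish with the hand clear of everything.

Things in the scene. Friction and masses are not known exactly. Their poses are not given: they have to be found in the camera images.
- clamp_nest: Clamping fixture, bolted down: aluminium base plate 190 x 180 x 12 mm; origin at the centre of its underside, on the bench; +x is the pushing direction of block and lever (roughly away from the robot, within 0.35 rad), +y its left, z up. Channel on its left half, slide housing with the lever on its right half.
- end_stop (a point): Middle of the steel end stop's face, which closes the channel at fixture x = +65 mm; stop top 36 mm above the bench. The channel runs along x at y = +40 mm, 47 mm wide, between a left rail and, at x -78 to -18 mm, a right guide, both 26 mm high above the bench.
- slide_housing (a point): Middle of the lever's slot on top of the grey slide housing, 36 mm above the bench. Housing: fixture x -70 to +60, y -68 to -12 mm; the slot runs along x at y = -42 mm.
- nest_home (a point): Where the block's origin lies when fully home and clamped: on top of the base plate, 30 mm short of the end stop's face, 20 mm from the left rail. Axes as the fixture's.
- steel_block: Drilled steel block 40 x 60 x 30 mm, about 0.5 kg, loose in the channel on the base plate, its 60 mm length (own y axis) along the channel; origin at the centre of its underside. Its top is 42 mm above the bench, 16 mm above rail and guide. Starts 20 to 45 mm short of home; slides under a push of about 2 to 4 N.
- clamp_lever (a joint): Travel of the slide lever along fixture +x, m: 0 = open (near the channel's open end), 0.030 = first detent (half-way, +-0.005 play), 0.060 = second stop (end of travel, clamped). Starts near 0. A spring detent holds it at each place (humps at about 0.015 and 0.047); pushing takes up to about 7 N.
- lever_face (a point): Centre of the flat rear (-x) face of the lever's upright black thumb piece, the face to push; moves with the lever. Thumb piece 14 mm along x, 28 mm wide, 51 to 81 mm above the bench (this point at 66 mm), its lower edge 15 mm above the housing.
- jaw (a joint): Travel of the jaw from the right side of the channel towards the left rail, m, driven by the lever: 0 = open, about 0.0045 at the first detent, 0.009 at the second stop; it meets the block at about 0.007 and its sprung face gives way for the rest. Jaw 34 mm long, centred at fixture x = +35 mm, top 28 mm above the bench.
- small_block: Bystander: smaller steel block with one hole, 35 x 50 x 28 mm, loose on the bench right of the fixture; origin at the centre of its underside.
- bushing: Bystander: bronze bushing, 30 mm diameter, 35 mm tall, standing on the bench left of the fixture; origin at the centre of its underside.
- nut: Bystander: M12 nut, 19 x 22 x 10 mm, lying on the fixture's base plate at its far right corner; origin at the centre of its underside.
- tape_measure: Bystander: tape measure, 36 x 80 x 62 mm, standing on the bench left of the fixture; origin at the centre of its underside.
Things that resemble listed ones, but are neither listed nor needed, are in the scene too. Leave any orange or purple look-alike of the steel_block alone.

How it is judged:
By the outcome, as a careful person would: the job done as asked, in the order asked, and still so for the second after the job is handed in, with the robot touching nothing.
It also fails if it takes over 42 s, if anything falls off the work surface, if the arm or the gripper's body presses on something with over 40 N, if the wrist force passes 120 N, or if a joint passes its speed limit or range.

## Working session

There is one attempt and no reset: what is moved stays moved. The work goes in short steps, Python scripts to look and compute and a tool call to move; the robot and the scene stay as the last step left them, time stands still between calls to the robot, and variables do not carry over. Pictures are saved under pics/ and viewed, at most 10 in all, crops included, and the job is handed in when it is done.

Besides the shell and the picture viewer there is one more tool, called after "Call:" as name(argument=value, ...), one argument or row to a line, values as JSON. arm_command: Moves the arm, as the interface text tells. Its arguments: {"type":"object","properties":{"series":{"type":"array"}},"required":["series"]}

```bash
mkdir -p pics; ls; python3 - <<'E'
from station import arm
import cv2,pickle
d={}
for n in("top","side"):
    c=arm.read_camera(n); d[n]=c
    cv2.imwrite(f"pics/{n}0.png",c["color"])
    print(n,c["fovy"],c["cx"],c["cy"],c["origin"],c["rotation"])
pickle.dump(d,open("d0.pkl","wb"))
s=arm.state();print({k:s[k] for k in("t","tool_pos","orientation","contact_force","width")})
E
```

```text
pics
top 44.67101251570755 314.6374154760857 202.44330468447737 [ 0.45377962 -0.06660077  1.20395958] [-2.19699877  2.15705088 -0.06289803]
side 51.7595261241792 320.421498913087 193.51663619971677 [ 0.52971944 -0.78102333  0.61497231] [-2.20521902  0.02117799 -0.02809821]
{'t': 0.1, 'tool_pos': array([ 0.13378166, -0.58460185,  0.23036527]), 'orientation': array([ 3.52383770e-01, -3.12147240e+00, -2.44030531e-03]), 'contact_force': array([-0.31739353,  0.2331381 ,  0.18782402]), 'width': 0.08537432414322915}
```

View pics/top0.png

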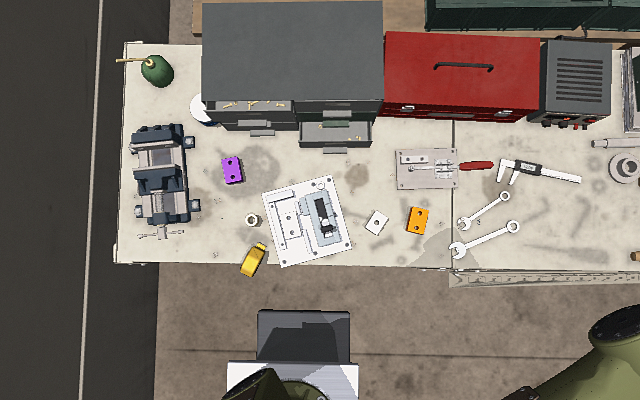

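View pics/side0.png

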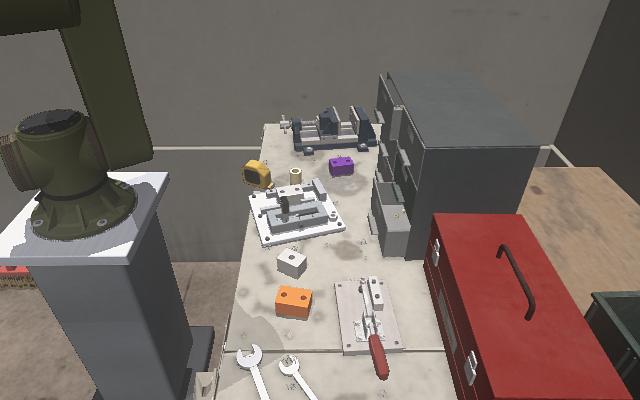

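Top view: the fixture is the white plate centred near (307,222), with the block in its left channel near (291,222), the lever's black thumb piece near (325,226), the nut, bushing (252,220) and tape (253,258). Purple and orange look-alikes are off to the sides. Next: zoom in and measure.

```bash
cat > h.py <<'E'
import numpy as np,cv2
from scipy.spatial.transform import Rotation as R
def cam(c): 
    f=200/np.tan(np.radians(c["fovy"]/2)); r=np.asarray(c["rotation"]); 
    return f,(R.from_rotvec(r).as_matrix() if r.ndim==1 else r),np.asarray(c["origin"])
def ray(c,u,v,z):
    f,M,o=cam(c); d=M@np.array([(u-c["cx"])/f,(v-c["cy"])/f,1]); return o+d*(z-o[2])/d[2]
def proj(c,p):
    f,M,o=cam(c); q=M.T@(np.asarray(p)-o); return np.array([c["cx"]+f*q[0]/q[2],c["cy"]+f*q[1]/q[2]])
def cloud(c):
    f,M,o=cam(c); v,u=np.mgrid[:400,:640]; z=c["range_z"]
    P=np.stack([(u-c["cx"])/f*z,(v-c["cy"])/f*z,z],-1)@M.T+o; P[z==0]=np.nan; return P
def crop(c,x,y,w,h,k,name): cv2.imwrite(name,cv2.resize(c["color"][y:y+h,x:x+w],None,fx=k,fy=k,interpolation=cv2.INTER_CUBIC))
E
python3 - <<'E'
from h import *; import pickle
d=pickle.load(open("d0.pkl","rb"))
crop(d["top"],255,170,105,100,6,"pics/topc.png"); crop(d["side"],240,170,110,80,7,"pics/sidec.png")
P=cloud(d["top"])
# fixture plate: top-view white pixels at plate height
z=P[...,2]; m=((z>0.004)).astype(np.uint8); m[:, :258]=0; m[:,360:]=0; m[:172]=0; m[272:]=0
n,l,s,_=cv2.connectedComponentsWithStats(m); i=1+s[1:,4].argmax(); print(s[i])
pts=P[l==i]; r=cv2.minAreaRect(pts[:,:2].astype(np.float32)); print(r); print(cv2.boxPoints(r))
print("heights",np.round(np.percentile(pts[:,2],[5,25,50,75,95,99]),4))
b=z[225:260,120:130] if 0 else z[230:250,190:230]; print("bench z",np.nanmedian(b))
E
```

```text
[ 261  175   93   93 5684]
((0.496911883354187, -0.030344918370246887), (0.19534838199615479, 0.189970001578331), 16.24742889404297)
[[ 0.37656307  0.03351874]
 [ 0.42971402 -0.1488643 ]
 [ 0.6172607  -0.09420858]
 [ 0.56410974  0.08817446]]
heights [0.0095 0.0124 0.0158 0.0341 0.0428 0.0793]
bench z 0.00019285334326446524
```

View pics/topc.png

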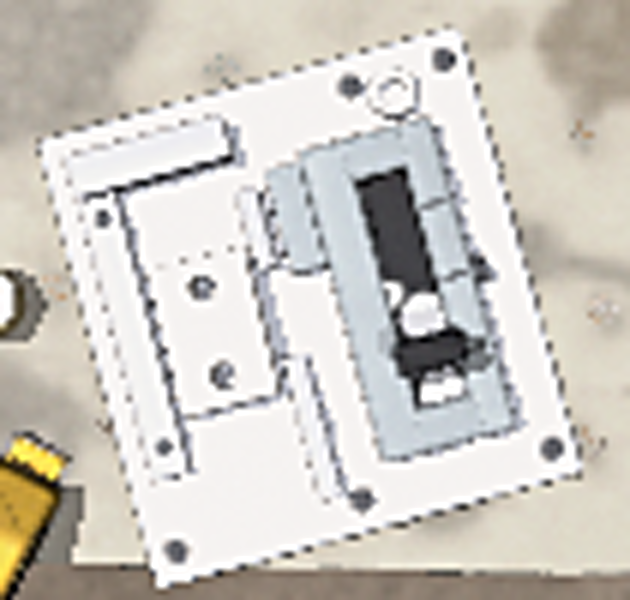

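View pics/sidec.png

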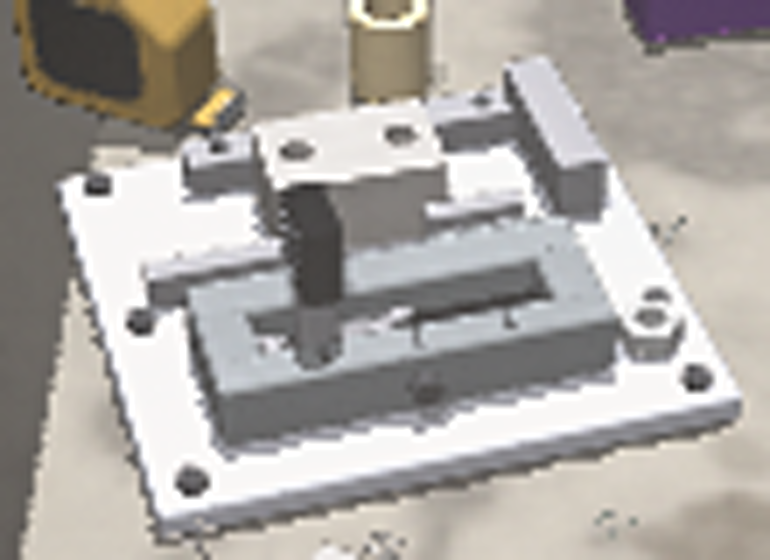

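The crops show the block's top (crop near edge (190,418)–(285,395), two holes), well short of the stop at (160,165). The lever's black thumb is at crop (435,355), near the open end, and the nut is at the far right corner. Next I cast rays at the known heights and check with the side view.

```bash
python3 - <<'E'
from h import *; import pickle
d=pickle.load(open("d0.pkl","rb")); T,S=d["top"],d["side"]
t=lambda x,y,z: ray(T,255+(x+.5)/6-.5,170+(y+.5)/6-.5,z)
s=lambda x,y,z: ray(S,240+(x+.5)/7-.5,170+(y+.5)/7-.5,z)
C=np.array([t(*p,.012) for p in[(157,587),(580,470),(455,27),(40,143)]]) # NL,NR,FR,FL
print(C[:,:2].round(4)); c=C.mean(0)
Cs=np.array([s(*p,.012) for p in[(60,185),(160,520),(740,400)]]); print("side NL,NR,FR",Cs[:,:2].round(4))
print("sizes",[np.linalg.norm(C[i]-C[(i+1)%4]).round(4) for i in range(4)])
xd=(C[3]-C[0]+C[2]-C[1])[:2]; yd=(C[0]-C[1]+C[3]-C[2])[:2]
a=np.arctan2(xd[1],xd[0]); b=np.arctan2(yd[1],yd[0])-np.pi/2; print("yaw",np.degrees([a,b])); yaw=(a+b)/2
Rz=np.array([[np.cos(yaw),-np.sin(yaw)],[np.sin(yaw),np.cos(yaw)]])
F=lambda p:(Rz.T@(p[:2]-c[:2])).round(4); W=lambda x,y:(c[:2]+Rz@[x,y]).round(4)
print("centre",c,"yaw",yaw)
print("block top NL NR FR FL",[F(t(*p,.042)) for p in[(190,418),(285,395),(250,250),(155,268)]])
print("side blk FR,NL?",[F(s(*p,.042)) for p in[(445,165),(255,130),(275,190)]])
print("stop face top",[F(t(*p,.036)) for p in[(88,195),(238,158)]])
print("lever",[F(t(*p,.081)) for p in[(395,340),(470,333),(400,375),(478,360)]])
print("lever side top",[F(s(*p,.081)) for p in[(285,192),(320,185),(342,215),(308,230)]])
P=cloud(T); m=P[...,2]>.065; m[:,:255]=0;m[:,360:]=0;m[:170]=0;m[270:]=0
q=P[m]; print("lever cloud",len(q),[F(x) for x in q[:12]],np.median(q[:,2]))
m=(abs(P[...,2]-.042)<.003); m[:,:255]=0;m[:,360:]=0;m[:170]=0;m[270:]=0
q=np.array([[*F(x),x[2]] for x in P[m]]); q=q[(q[:,1]>0)&(q[:,1]<.07)&(q[:,0]<.06)]; print("blk cloud",len(q),np.percentile(q,[3,50,97],axis=0).round(4))
for n,p in dict(home=(.035,.042),blockrear=(-.03,.04),lev=(-.04,-.042)).items(): print(n,W(*p))
M=R.from_rotvec([3.52383770e-01,-3.12147240,-2.44e-3]).as_matrix(); print(M.round(3))
# tool z down, tool y along fixture y or x
print("tool x angle",np.degrees(np.arctan2(M[1,0],M[0,0])),"y",np.degrees(np.arctan2(M[1,1],M[0,1])))
E
```

```text
[[ 0.3805  0.0316]
 [ 0.431  -0.1392]
 [ 0.6113 -0.0855]
 [ 0.5604  0.084 ]]
side NL,NR,FR [[ 0.3817  0.0292]
 [ 0.4312 -0.1403]
 [ 0.6104 -0.0873]]
sizes [np.float64(0.1781), np.float64(0.1881), np.float64(0.1769), np.float64(0.1874)]
yaw [16.41546218 16.59238579]
centre [ 0.49579491 -0.02726574  0.012     ] yaw 0.2880478130759738
block top NL NR FR FL [array([-0.0319,  0.0563]), array([-0.0332,  0.0175]), array([0.0261, 0.0157]), array([0.0293, 0.0541])]
side blk FR,NL? [array([0.0271, 0.0193]), array([-0.0291,  0.0576]), array([-0.0305,  0.0223])]
stop face top [array([0.0652, 0.0728]), array([0.0635, 0.0108])]
lever [array([-0.0247, -0.0303]), array([-0.0298, -0.0588]), array([-0.0382, -0.0286]), array([-0.0406, -0.059 ])]
lever side top [array([-0.0381, -0.0309]), array([-0.0269, -0.0306]), array([-0.0242, -0.0474]), array([-0.0359, -0.0517])]
lever cloud 75 [array([-0.026 , -0.0457]), array([-0.0266, -0.0479]), array([-0.0271, -0.0502]), array([-0.0278, -0.0524]), array([-0.0284, -0.0546]), array([-0.0257, -0.0362]), array([-0.0263, -0.0384]), array([-0.0269, -0.0407]), array([-0.0276, -0.0428]), array([-0.0282, -0.0451]), array([-0.0288, -0.0473]), array([-0.0294, -0.0496])] 0.08088260780931567
blk cloud 310 [[-0.0295  0.0197  0.0396]
 [-0.002   0.0387  0.0426]
 [ 0.0265  0.0575  0.0449]]
home [0.5174 0.0229]
blockrear [0.4557 0.0026]
lev [ 0.4694 -0.0789]
[[-0.975 -0.223 -0.   ]
 [-0.223  0.975  0.002]
 [ 0.     0.002 -1.   ]]
tool x angle -167.11826384834296 y 102.88172569018359
```

Measured, in fixture coordinates: yaw 16.5°, block rear face at x ≈ -31 mm (about 36 mm to go), lever face at x ≈ -38 mm. All agree with the given sizes to about 3 mm, so I'm moving now.

Call:
arm_command(
  series=[
    {"slide": [-2.5,3.0,0],"rot": [0,0,-3.6],"jaw": 1},
    {"slide": [-5.0,6.0,0],"rot": [0,0,-3.6],"jaw": 1},
    {"slide": [-7.5,9.0,0],"rot": [0,0,-3.6],"jaw": 1},
    {"slide": [-10.0,12.0,0],"rot": [0,0,-3.6],"jaw": 1},
    {"slide": [-12.5,15.0,0],"rot": [0,0,-3.6],"jaw": 1},
  ],
)

```text
t: 0.52
tool_pos: [0.2223, -0.4091, 0.2306]
orientation: [0.449, -3.109, -0.001]
contact_force: [1.5, 0.9, -0.2]
width: 0.0255
gripper_force: 0.0
```

```bash
cat >> h.py <<'E'
c0=np.array([.4958,-.0273]); yaw=.288
def Fx(p): q=R.from_euler("z",-yaw).apply([p[0]-c0[0],p[1]-c0[1],p[2]]); return q.round(4)
def show():
    from station import arm
    s=arm.state(); M=R.from_rotvec(s["orientation"]).as_matrix()
    print("t",round(s["t"],2),"world",s["tool_pos"].round(4),"fix",Fx(s["tool_pos"]),"ydir err deg",np.degrees(np.arctan2(M[1,1],M[0,1])-yaw)-90,"zax",M[:,2].round(3),"F",R.from_euler("z",-yaw).apply(s["contact_force"]).round(1),"w",round(s["width"],4))
E
python3 -c "from h import *;show()"
```

```text
t 0.52 world [ 0.2223 -0.4091  0.2306] fix [-0.3707 -0.2884  0.2306] ydir err deg -0.06692756187189275 zax [-0.     0.001 -1.   ] F [ 1.7  0.4 -0.2] w 0.0255
```

Call:
arm_command(
  series=[
    {"slide": [-2.6,2.7,0],"rot": [0,0,0],"jaw": 1},
    {"slide": [-5.2,5.4,0],"rot": [0,0,0],"jaw": 1},
    {"slide": [-7.8,8.1,0],"rot": [0,0,0],"jaw": 1},
    {"slide": [-10.4,10.8,0],"rot": [0,0,0],"jaw": 1},
    {"slide": [-13.0,13.5,0],"rot": [0,0,0],"jaw": 1},
  ],
)

```text
t: 0.93
tool_pos: [0.3087, -0.2428, 0.2311]
orientation: [-0.45, 3.109, 0.0]
contact_force: [1.6, -0.6, 0.2]
width: 0.0005
gripper_force: 0.0
```

Call:
arm_command(
  series=[
    {"slide": [-2.6,2.8,0],"rot": [0,0,0],"jaw": 1},
    {"slide": [-5.2,5.6,0],"rot": [0,0,0],"jaw": 1},
    {"slide": [-7.8,8.4,0],"rot": [0,0,0],"jaw": 1},
    {"slide": [-10.4,11.2,0],"rot": [0,0,0],"jaw": 1},
    {"slide": [-13.0,14.0,0],"rot": [0,0,0],"jaw": 1},
  ],
)

```text
t: 1.35
tool_pos: [0.3937, -0.0713, 0.2313]
orientation: [-0.451, 3.108, 0.001]
contact_force: [1.7, -0.7, -0.1]
width: 0.0001
gripper_force: 0.0
```

Call:
arm_command(
  series=[
    {"slide": [-2.5,2.7,0],"rot": [0,0,0],"jaw": 1},
    {"slide": [-4.7,5.3,0],"rot": [0,0,0],"jaw": 1},
    {"slide": [-4.7,5.3,3],"rot": [0,0,0],"jaw": 1},
    {"slide": [-4.7,5.3,6],"rot": [0,0,0],"jaw": 1},
    {"slide": [-4.7,5.3,9],"rot": [0,0,0],"jaw": 1},
  ],
)

```text
t: 1.77
tool_pos: [0.4235, -0.0083, 0.1398]
orientation: [0.453, -3.109, -0.001]
contact_force: [-0.1, 0.1, -0.2]
width: -0.0
gripper_force: 0.0
```

```bash
python3 - <<'E'
from h import *; from station import arm
show()
c=arm.read_camera("top"); crop(c,255,170,105,100,4,"pics/a.png"); d=arm.read_camera("side"); crop(d,230,110,130,140,4,"pics/b.png")
a,b=cv2.imread("pics/a.png"),cv2.imread("pics/b.png"); b=cv2.resize(b,(int(b.shape[1]*400/b.shape[0]),400)); cv2.imwrite("pics/ab1.png",np.hstack([a,b]))
E
```

```text
t 1.77 world [ 0.4235 -0.0083  0.1398] fix [-0.0639  0.0388  0.1398] ydir err deg 0.07665791135116251 zax [-0.  0. -1.] F [-0.1  0.1 -0.2] w -0.0
```

View pics/ab1.png

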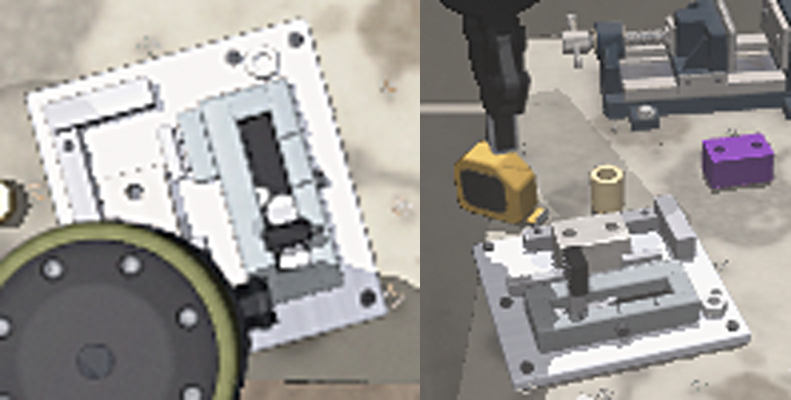

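The fingers are shut and hang above the open end of the channel, behind the block, clear of the tape and lever. Going down.

Call:
arm_command(
  series=[
    {"slide": [0,0.1,3],"rot": [0,0,0],"jaw": 1},
    {"slide": [0,0.1,6],"rot": [0,0,0],"jaw": 1},
    {"slide": [0,0.1,9],"rot": [0,0,0],"jaw": 1},
    {"slide": [0,0.1,11.0],"rot": [0,0,0],"jaw": 1},
    {"slide": [0,0.1,11.4],"rot": [0,0,0],"jaw": 1},
  ],
)

```text
t: 2.28
tool_pos: [0.4218, -0.0087, 0.0253]
orientation: [0.449, -3.105, 0.001]
contact_force: [-1.4, -0.6, 0.1]
width: 0.0
gripper_force: 0.0
```

Call:
arm_command(
  series=[
    {"slide": [-0.4,0,0],"rot": [0,0,0],"jaw": 1},
    {"slide": [-0.8,0,0],"rot": [0,0,0],"jaw": 1},
    {"slide": [-1.2,0,0],"rot": [0,0,0],"jaw": 1},
    {"slide": [-1.4,0,0],"rot": [0,0,0],"jaw": 1},
    {"slide": [-1.6,0,0],"rot": [0,0,0],"jaw": 1},
  ],
)

```text
t: 2.7
tool_pos: [0.4396, -0.0033, 0.0285]
orientation: [-0.45, 3.108, 0.001]
contact_force: [0.6, -0.1, -0.3]
width: -0.0001
gripper_force: 0.0
```

```bash
python3 -c "from h import *;show()"
```

```text
t 2.7 world [ 0.4396 -0.0033  0.0285] fix [-0.0471  0.039   0.0285] ydir err deg -0.02202659963667486 zax [ 0.002  0.001 -1.   ] F [ 0.5 -0.3 -0.3] w -0.0001
```

Call:
arm_command(
  series=[
    {"slide": [-0.3,0,0],"rot": [0,0,0],"jaw": 1},
    {"slide": [-0.6,0,0],"rot": [0,0,0],"jaw": 1},
    {"slide": [-0.9,0,0],"rot": [0,0,0],"jaw": 1},
    {"slide": [-1.2,0,0],"rot": [0,0,0],"jaw": 1},
    {"slide": [-1.5,0,0],"rot": [0,0,0],"jaw": 1},
  ],
)

```text
t: 3.12
tool_pos: [0.4518, -0.0004, 0.0275]
orientation: [0.449, -3.105, 0.003]
contact_force: [-8.5, -3.1, 6.1]
width: 0.0001
gripper_force: 4.6
```

Call:
arm_command(
  series=[
    {"slide": [-0.3,0,0],"rot": [0,0,0],"jaw": 1},
    {"slide": [-0.6,0,0],"rot": [0,0,0],"jaw": 1},
    {"slide": [-0.9,0,0],"rot": [0,0,0],"jaw": 1},
    {"slide": [-1.2,0,0],"rot": [0,0,0],"jaw": 1},
    {"slide": [-1.4,0,0],"rot": [0,0,0],"jaw": 1},
  ],
)

```text
t: 3.53
tool_pos: [0.4652, 0.0036, 0.0274]
orientation: [0.449, -3.105, 0.003]
contact_force: [-9.0, -2.5, 8.1]
width: -0.0001
gripper_force: 4.7
```

```bash
python3 - <<'E'
from h import *; from station import arm
show()
c=arm.read_camera("top"); crop(c,255,170,105,100,4,"pics/a.png"); d=arm.read_camera("side"); crop(d,230,110,130,140,4,"pics/b.png")
a,b=cv2.imread("pics/a.png"),cv2.imread("pics/b.png"); b=cv2.resize(b,(int(b.shape[1]*400/b.shape[0]),400)); cv2.imwrite("pics/ab2.png",np.hstack([a,b]))
E
```

```text
t 3.53 world [0.4652 0.0036 0.0274] fix [-0.0206  0.0383  0.0274] ydir err deg -0.03584395736761792 zax [-0.004 -0.002 -1.   ] F [-9.4  0.2  8.1] w -0.0001
```

View pics/ab2.png

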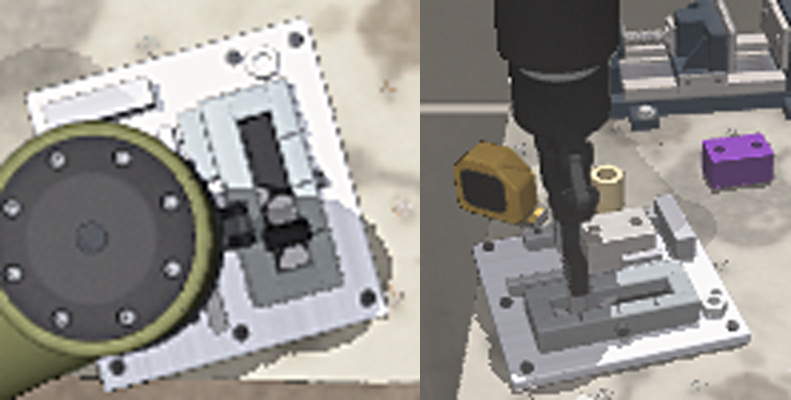

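The block moves along with the shut fingers and sits level in the side view; the lever at top crop (285,232) hasn't moved. About 15 mm remain.

Call:
arm_command(
  series=[
    {"slide": [-0.3,0,-0.05],"rot": [0,0,0],"jaw": 1},
    {"slide": [-0.6,0,-0.1],"rot": [0,0,0],"jaw": 1},
    {"slide": [-0.9,0,-0.1],"rot": [0,0,0],"jaw": 1},
    {"slide": [-1.1,0,-0.1],"rot": [0,0,0],"jaw": 1},
    {"slide": [-1.2,0,-0.1],"rot": [0,0,0],"jaw": 1},
  ],
)

```text
t: 4.05
tool_pos: [0.4777, 0.0079, 0.0277]
orientation: [0.45, -3.108, 0.0]
contact_force: [-2.6, -1.5, -1.6]
width: 0.0001
gripper_force: 1.5
```

Call:
arm_command(
  series=[
    {"slide": [-0.1,0,0],"rot": [0,0,0],"jaw": 1},
    {"slide": [-0.2,0,0],"rot": [0,0,0],"jaw": 1},
    {"slide": [-0.2,0,0],"rot": [0,0,0],"jaw": 1},
  ],
)

```text
t: 4.3
tool_pos: [0.4798, 0.0086, 0.0281]
orientation: [0.45, -3.109, -0.0]
contact_force: [-2.5, -0.9, -2.1]
width: -0.0001
gripper_force: 1.4
```

```bash
python3 -c "from h import *;show()"
```

```text
t 4.3 world [0.4798 0.0086 0.0281] fix [-0.0052  0.039   0.0281] ydir err deg -0.016904776654087073 zax [-0.  0. -1.] F [-2.7 -0.1 -2.1] w -0.0001
```

Call:
arm_command(
  series=[
    {"slide": [-0.1,0,0.03],"rot": [0,0,0],"jaw": 1},
    {"slide": [-0.2,0,0.05],"rot": [0,0,0],"jaw": 1},
    {"slide": [-0.2,0,0.05],"rot": [0,0,0],"jaw": 1},
  ],
)

```text
t: 4.55
tool_pos: [0.4798, 0.0085, 0.0278]
orientation: [0.449, -3.104, 0.001]
contact_force: [-13.0, -1.2, 5.3]
width: -0.0002
gripper_force: 6.5
```

Call:
arm_command(
  series=[
    {"slide": [-0.1,0,0],"rot": [0,0,0],"jaw": 1},
    {"slide": [-0.2,0,0],"rot": [0,0,0],"jaw": 1},
    {"slide": [-0.2,0,0],"rot": [0,0,0],"jaw": 1},
  ],
)

```text
t: 4.8
tool_pos: [0.4799, 0.0085, 0.0278]
orientation: [0.449, -3.1, 0.002]
contact_force: [-23.8, -1.3, 14.3]
width: 0.0001
gripper_force: 11.4
```

```bash
python3 -c "from h import *;show()"
```

```text
t 4.8 world [0.4799 0.0085 0.0278] fix [-0.0051  0.0388  0.0278] ydir err deg -0.033247166718155086 zax [-0.009 -0.003 -1.   ] F [-23.2   5.5  14.3] w 0.0001
```

The block has stopped dead, with the force rising to 23 N at fixture x = -5 mm, where home was expected. Backing off and rising.

Call:
arm_command(
  series=[
    {"slide": [0.6,0,0],"rot": [0,0,0],"jaw": 1},
    {"slide": [1.5,0,0],"rot": [0,0,0],"jaw": 1},
    {"slide": [3.0,0,0],"rot": [0,0,0],"jaw": 1},
    {"slide": [4.5,0,-2],"rot": [0,0,0],"jaw": 1},
    {"slide": [6.0,0,-5],"rot": [0,0,0],"jaw": 1},
  ],
)

```text
t: 5.22
tool_pos: [0.4248, -0.0077, 0.0764]
orientation: [0.45, -3.107, 0.0]
contact_force: [1.3, -0.2, 0.8]
width: -0.0002
gripper_force: 0.0
```

Call:
arm_command(
  series=[
    {"slide": [1.5,-2,-3.0],"rot": [0,0,0],"jaw": 1},
    {"slide": [2.0,-5,-5],"rot": [0,0,0],"jaw": 1},
    {"slide": [2.0,-8,-5],"rot": [0,0,0],"jaw": 1},
    {"slide": [2.0,-8.1,-5],"rot": [0,0,0],"jaw": 1},
  ],
)

```text
t: 5.55
tool_pos: [0.4321, -0.0937, 0.1309]
orientation: [-0.445, 3.103, -0.002]
contact_force: [-0.9, -0.1, -1.0]
width: 0.0002
gripper_force: 0.0
```

```bash
python3 - <<'E'
from h import *; from station import arm
show()
c=arm.read_camera("top"); crop(c,255,170,105,100,4,"pics/a.png"); d=arm.read_camera("side"); crop(d,230,110,130,140,4,"pics/b.png")
a,b=cv2.imread("pics/a.png"),cv2.imread("pics/b.png"); b=cv2.resize(b,(int(b.shape[1]*400/b.shape[0]),400)); cv2.imwrite("pics/ab3.png",np.hstack([a,b]))
E
```

```text
t 5.55 world [ 0.4321 -0.0937  0.1309] fix [-0.0799 -0.0456  0.1309] ydir err deg -0.18635689057258276 zax [ 0.007 -0.    -1.   ] F [-0.9  0.1 -1. ] w 0.0002
```

View pics/ab3.png

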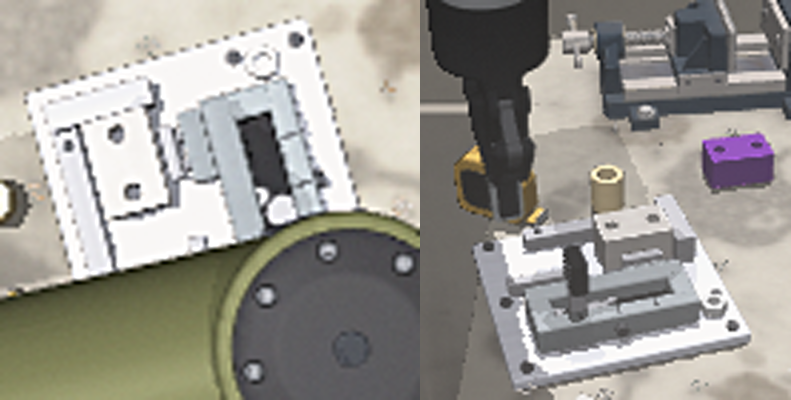

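The block lies flat against the end stop (top crop (125,160)). The fingers stand behind the lever, which is still at its open end. Going down to lever height.

Call:
arm_command(
  series=[
    {"slide": [0,0.2,2.5],"rot": [0,0,0],"jaw": 1},
    {"slide": [0,0.2,5],"rot": [0,0,0],"jaw": 1},
    {"slide": [0,0.2,7],"rot": [0,0,0],"jaw": 1},
    {"slide": [0,0.2,7.3],"rot": [0,0,0],"jaw": 1},
    {"slide": [-0.5,0.2,7.3],"rot": [0,0,0],"jaw": 1},
  ],
)

```text
t: 6.07
tool_pos: [0.4335, -0.0869, 0.0541]
orientation: [0.452, -3.107, 0.0]
contact_force: [1.0, -0.0, -0.1]
width: 0.0002
gripper_force: 0.0
```

Call:
arm_command(
  series=[
    {"slide": [-0.5,0,0],"rot": [0,0,0],"jaw": 1},
    {"slide": [-1.0,0,0],"rot": [0,0,0],"jaw": 1},
    {"slide": [-1.5,0,0],"rot": [0,0,0],"jaw": 1},
    {"slide": [-1.8,0,0],"rot": [0,0,0],"jaw": 1},
    {"slide": [-2.1,0,0],"rot": [0,0,0],"jaw": 1},
  ],
)

```text
t: 6.48
tool_pos: [0.455, -0.0812, 0.0553]
orientation: [-0.45, 3.109, 0.0]
contact_force: [0.2, 0.4, -0.2]
width: -0.0004
gripper_force: 0.0
```

```bash
python3 -c "from h import *;show()"
```

```text
t 6.48 world [ 0.455  -0.0812  0.0553] fix [-0.0544 -0.0401  0.0553] ydir err deg -0.01805296245242971 zax [ 0.001  0.    -1.   ] F [ 0.3  0.4 -0.2] w -0.0004
```

Call:
arm_command(
  series=[
    {"slide": [-0.4,-0.2,0],"rot": [0,0,0],"jaw": 1},
    {"slide": [-0.8,-0.2,0],"rot": [0,0,0],"jaw": 1},
    {"slide": [-1.2,-0.2,0],"rot": [0,0,0],"jaw": 1},
    {"slide": [-1.6,-0.2,0],"rot": [0,0,0],"jaw": 1},
    {"slide": [-2.0,-0.2,0],"rot": [0,0,0],"jaw": 1},
  ],
)

```text
t: 6.9
tool_pos: [0.4736, -0.0782, 0.055]
orientation: [0.449, -3.107, 0.001]
contact_force: [-3.4, -1.1, 3.6]
width: 0.0001
gripper_force: 1.7
```

Call:
arm_command(
  series=[
    {"slide": [-0.4,0,0],"rot": [0,0,0],"jaw": 1},
    {"slide": [-0.8,0,0],"rot": [0,0,0],"jaw": 1},
    {"slide": [-1.2,0,0],"rot": [0,0,0],"jaw": 1},
    {"slide": [-1.6,0,0],"rot": [0,0,0],"jaw": 1},
    {"slide": [-2.0,0,0],"rot": [0,0,0],"jaw": 1},
  ],
)

```text
t: 7.32
tool_pos: [0.4931, -0.0722, 0.0547]
orientation: [0.45, -3.108, 0.0]
contact_force: [-8.4, -3.1, 5.4]
width: 0.0002
gripper_force: 4.2
```

```bash
python3 -c "from h import *;show()"
```

```text
t 7.32 world [ 0.4931 -0.0722  0.0547] fix [-0.0153 -0.0422  0.0547] ydir err deg -0.0282156596180414 zax [-0.001 -0.    -1.   ] F [-9.  -0.6  5.4] w 0.0002
```

Call:
arm_command(
  series=[
    {"slide": [-0.4,0,0],"rot": [0,0,0],"jaw": 1},
    {"slide": [-0.8,0,0],"rot": [0,0,0],"jaw": 1},
    {"slide": [-1.2,0,0],"rot": [0,0,0],"jaw": 1},
    {"slide": [-1.6,0,0],"rot": [0,0,0],"jaw": 1},
    {"slide": [-2.0,0,0],"rot": [0,0,0],"jaw": 1},
  ],
)

```text
t: 7.73
tool_pos: [0.513, -0.0661, 0.0547]
orientation: [-0.45, 3.109, 0.0]
contact_force: [-5.1, -0.9, 3.3]
width: -0.0002
gripper_force: 2.1
```

Call:
arm_command(
  series=[
    {"slide": [-0.2,0,0],"rot": [0,0,0],"jaw": 1},
    {"slide": [-0.4,0,0],"rot": [0,0,0],"jaw": 1},
    {"slide": [-0.5,0,0],"rot": [0,0,0],"jaw": 1},
    {"slide": [-0.5,0,0],"rot": [0,0,0],"jaw": 1},
  ],
)

```text
t: 8.07
tool_pos: [0.5155, -0.0654, 0.0547]
orientation: [0.449, -3.104, 0.001]
contact_force: [-10.4, -1.8, 6.8]
width: -0.0002
gripper_force: 5.7
```

```bash
python3 -c "from h import *;show()"
```

```text
t 8.07 world [ 0.5155 -0.0654  0.0547] fix [ 0.008  -0.0421  0.0547] ydir err deg -0.028527481633247476 zax [-0.005 -0.001 -1.   ] F [-10.5   1.2   6.8] w -0.0002
```

Call:
arm_command(
  series=[
    {"slide": [-0.1,0,0],"rot": [0,0,0],"jaw": 1},
    {"slide": [-0.2,0,0],"rot": [0,0,0],"jaw": 1},
    {"slide": [-0.3,0,0],"rot": [0,0,0],"jaw": 1},
    {"slide": [-0.3,0,0],"rot": [0,0,0],"jaw": 1},
  ],
)

```text
t: 8.4
tool_pos: [0.5157, -0.0654, 0.0547]
orientation: [0.448, -3.098, 0.002]
contact_force: [-24.1, -2.2, 15.2]
width: 0.0001
gripper_force: 11.7
```

```bash
python3 -c "from h import *;show()"
```

```text
t 8.4 world [ 0.5157 -0.0654  0.0547] fix [ 0.0083 -0.0422  0.0547] ydir err deg -0.05608501607781591 zax [-0.011 -0.003 -1.   ] F [-23.8   4.8  15.2] w 0.0001
```

There is a hard stop at 24 N, well above the 7 N a detent takes. Backing straight off, then up and clear.

Call:
arm_command(
  series=[
    {"slide": [0.5,0,0],"rot": [0,0,0],"jaw": 1},
    {"slide": [1.5,0,0],"rot": [0,0,0],"jaw": 1},
    {"slide": [3.5,0,0],"rot": [0,0,0],"jaw": 1},
    {"slide": [5.0,0,-2],"rot": [0,0,0],"jaw": 1},
    {"slide": [5.0,0,-5.5],"rot": [0,0,0],"jaw": 1},
  ],
)

```text
t: 8.82
tool_pos: [0.4684, -0.0782, 0.106]
orientation: [0.449, -3.103, -0.003]
contact_force: [0.7, 1.0, 0.1]
width: -0.0001
gripper_force: 0.0
```

Call:
arm_command(
  series=[
    {"slide": [2,-2,-3],"rot": [0,0,0],"jaw": 1},
    {"slide": [4,-4,-5],"rot": [0,0,0],"jaw": 1},
    {"slide": [6,-7,-6],"rot": [0,0,0],"jaw": 1},
    {"slide": [6.0,-10,-6],"rot": [0,0,0],"jaw": 1},
    {"slide": [6.0,-13,-6],"rot": [0,0,0],"jaw": 1},
  ],
)

```text
t: 9.23
tool_pos: [0.4525, -0.2212, 0.1718]
orientation: [-0.45, 3.103, -0.001]
contact_force: [0.9, 0.9, 0.2]
width: 0.0001
gripper_force: 0.0
```

Call:
arm_command(
  series=[
    {"slide": [0.5,-3,0],"rot": [0,0,0],"jaw": 1},
    {"slide": [0.5,-5,0],"rot": [0,0,0],"jaw": 1},
    {"slide": [0.5,-5,0],"rot": [0,0,0],"jaw": 1},
    {"slide": [0.5,-5,0],"rot": [0,0,0],"jaw": 1},
  ],
)

```text
t: 9.57
tool_pos: [0.4611, -0.2699, 0.1691]
orientation: [0.447, -3.11, -0.001]
contact_force: [0.2, 0.7, 0.6]
width: -0.0002
gripper_force: 0.0
```

```bash
python3 - <<'E'
from h import *; from station import arm
show()
c=arm.read_camera("top"); crop(c,255,170,105,100,4,"pics/a.png"); d=arm.read_camera("side"); crop(d,230,110,130,140,4,"pics/b.png")
a,b=cv2.imread("pics/a.png"),cv2.imread("pics/b.png"); b=cv2.resize(b,(int(b.shape[1]*400/b.shape[0]),400)); cv2.imwrite("pics/ab4.png",np.hstack([a,b]))
P=cloud(c); Q=(P-[*c0,0])@R.from_euler("z",yaw).as_matrix()
w=np.zeros((400,640),bool); w[170:270,255:360]=1
m=w&(P[...,2]>.07); print("lever",m.sum(),np.nanpercentile(Q[m],[3,50,97],axis=0).round(4))
m=w&(abs(P[...,2]-.042)<.003)&(Q[...,1]>.0)&(Q[...,1]<.07)&(Q[...,0]<.063); print("blk",m.sum(),np.nanpercentile(Q[m],[3,50,97],axis=0).round(4))
E
```

```text
t 9.57 world [ 0.4611 -0.2699  0.1691] fix [-0.1021 -0.2228  0.1691] ydir err deg -0.1285882092781776 zax [-0.     0.001 -1.   ] F [0.4 0.6 0.6] w -0.0002
lever 6994 [[-0.0897 -0.0804  0.5373]
 [-0.0301 -0.0291  0.5573]
 [ 0.0308  0.0201  0.5644]]
blk 61 [[0.0241 0.0474 0.0394]
 [0.0491 0.0574 0.0418]
 [0.0622 0.0625 0.0444]]
```

View pics/ab4.png

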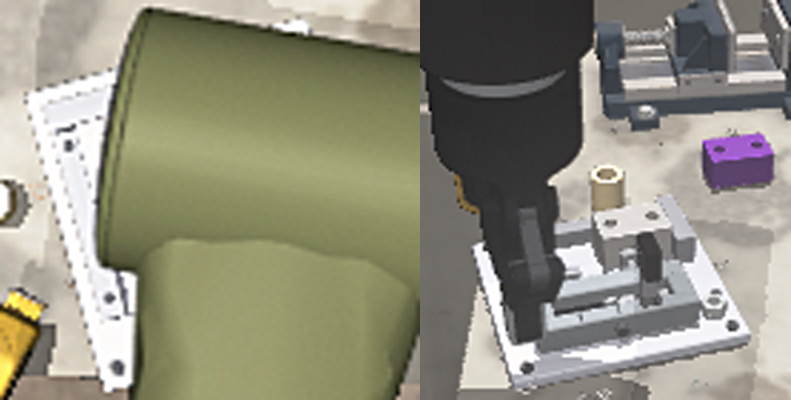

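The side view shows the lever at the far end and the block still flat against the stop, but the arm hides the top view. Moving farther out for a final check.

Call:
arm_command(
  series=[
    {"slide": [2.5,-3,0],"rot": [0,0,0],"jaw": 1},
    {"slide": [5,-6,0],"rot": [0,0,0],"jaw": 1},
    {"slide": [7.5,-9,0],"rot": [0,0,0],"jaw": 1},
    {"slide": [10,-12,0],"rot": [0,0,0],"jaw": 1},
    {"slide": [12.5,-15,0],"rot": [0,0,0],"jaw": 1},
  ],
)

```text
t: 10.08
tool_pos: [0.3835, -0.4491, 0.1705]
orientation: [-0.454, 3.107, -0.002]
contact_force: [0.5, 0.2, 0.0]
width: -0.0001
gripper_force: 0.0
```

Call:
arm_command(
  series=[
    {"slide": [2,-3,0],"rot": [0,0,0],"jaw": 1},
    {"slide": [4,-6,0],"rot": [0,0,0],"jaw": 1},
    {"slide": [5,-8,0],"rot": [0,0,0],"jaw": 1},
    {"slide": [5,-8,0],"rot": [0,0,0],"jaw": 1},
    {"slide": [5,-8,0],"rot": [0,0,0],"jaw": 1},
  ],
)

```text
t: 10.5
tool_pos: [0.3584, -0.5395, 0.1693]
orientation: [0.449, -3.109, -0.001]
contact_force: [-0.0, -0.1, -0.1]
width: 0.0001
gripper_force: 0.0
```

```bash
python3 - <<'E'
from h import *; from station import arm
show()
c=arm.read_camera("top"); crop(c,240,170,120,100,4,"pics/a.png"); d=arm.read_camera("side"); crop(d,230,150,120,100,3,"pics/b.png")
a,b=cv2.imread("pics/a.png"),cv2.imread("pics/b.png"); b=cv2.resize(b,(310,400)) if 0 else cv2.copyMakeBorder(b,0,100,0,0,cv2.BORDER_CONSTANT); b=b[:,:310]; cv2.imwrite("pics/ab5.png",np.hstack([a,b]))
P=cloud(c); Q=(P-[*c0,0])@R.from_euler("z",yaw).as_matrix()
w=np.zeros((400,640),bool); w[170:270,255:360]=1
m=w&(P[...,2]>.065); print("lever",m.sum(),np.nanpercentile(Q[m],[3,50,97],axis=0).round(4))
m=w&(abs(P[...,2]-.042)<.003)&(Q[...,1]>.0)&(Q[...,1]<.07)&(Q[...,0]<.063); print("blk",m.sum(),np.nanpercentile(Q[m],[3,50,97],axis=0).round(4))
print(cv2.minAreaRect(Q[m][:,:2].astype(np.float32)))
E
```

```text
t 10.5 world [ 0.3584 -0.5395  0.1693] fix [-0.2772 -0.4521  0.1693] ydir err deg -0.05520045226958814 zax [-0.     0.001 -1.   ] F [-0.1 -0.1 -0.1] w 0.0001
lever 77 [[ 0.0172 -0.0541  0.0729]
 [ 0.0241 -0.0415  0.0814]
 [ 0.0312 -0.0286  0.0858]]
blk 292 [[0.0067 0.0238 0.0395]
 [0.0342 0.0437 0.0424]
 [0.0613 0.0617 0.0449]]
((0.03386051952838898, 0.04300190508365631), (0.05782633274793625, 0.040084075182676315), 0.2427280992269516)
```

View pics/ab5.png

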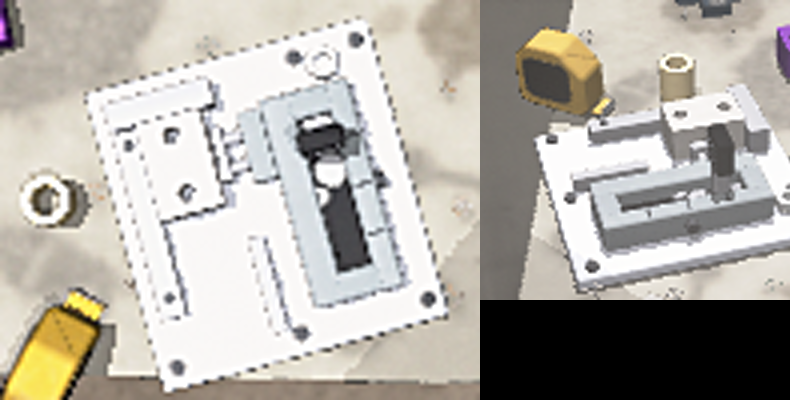

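The final view shows the block flat against the end stop at fixture (34, 43) mm. The jaw is pressed on it, the lever is at the far end of its slot, and the bystanders look undisturbed. Handing in.

```bash
python3 -c "
from station import arm
print(arm.job_done())"
```

```text
the job is handed in; nothing more can be done
None
```

The block is fully home against the end stop, the lever is at its second stop with the jaw clamping the block, and the hand is clear; the job was handed in at about 10.5 s, and no verdict came back.

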